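# Build up the headset spacer stack on the assembly stand

## Robot

A 7-joint arm with a two-finger parallel gripper is mounted at the origin on the work surface. World frame = base frame: x ahead of the robot, y to its left, z up, the work surface at z = 0. Lengths are in m, angles in rad, forces in N, time in s.
With the tool pointing down it reaches from about 0.425 to 0.925 m from the base axis. Payload 6.8 kg.
Tool frame: the origin (TCP) lies at the very end of the fingers, on their centre line; the grasp point (between the pads) lies 19 mm behind it (env.tcp_to_grasp is the z of the grasp point in the tool frame, in m); z points along the fingers, y is the direction in which the jaws open and shut (so a half turn about z gives the same grasp; the last joint's range is limited). The gripper opens to 85 mm and grips with 20 to 120 N. Pads are 22 mm wide; open, the fingers measure 114 mm over their backs; the gripper's body (76 mm by 85 mm) begins 54 mm behind the grasp point. The pads swing forward as they close: fully open they stand 13 mm farther back than shut.
Start: joints at [1.215, 0.477, 0.022, 1.555, -0.011, 1.109, -0.083], TCP at [0.166, -0.654, 0.231] pointing down, gripper open.
Joint ranges: [-2.96, 2.96], [-0.34, 2.1], [-1.41, 1.46], [0.24, 2.44], [-1.37, 4.51], [0.17, 1.92], [-2.96, 2.96]. Speed limits (rad/s): [2.39, 2.39, 3.14, 3.14, 3.14, 3.14, 3.14].

## Interface

Orientations are given as a 3x3 rotation matrix whose columns are the frame's x, y, z axes.
In Python, from station import env gives the robot as it stands.
- The arm moves only by the tool play_rows, never from a script. Its arguments are lists of equal length, an entry for each row: "hand": the closure in counts, from 0 (fully open) to 255 (shut); "linear": the shift along the tool's x, y, z in mm, a list of three; "spin": the turn about the tool's z in rad. In form: {"hand": [hand, ...], "linear": [[tx, ty, tz], ...], "spin": [spin, ...]}. A call has exactly 5 rows; each row shifts and turns the commanded pose from where the row before left it, along the tool's axes as they then stand; what a row does not reach is not made up. A row lasts 1/10 s, in which the tool goes at most 50 mm and 8.59 degrees, less where a joint would pass 70% of its speed; a pose out of reach is approached as far as the arm can. A call with a gripper value outside its range is refused whole. The fingers move at their own pace and stop on an object; "grip_force" is the grip in N (left out, the last holds). Time passes only in rows, so rows that do not move let the fingers close, or fill a call up. It gives the time, the measured TCP pose, the force and the opening at its end, in the units of the state.
- env.observe(): the state, without advancing time (a new reading comes with each control period).
- env.grab_frame(name): name is "side" or "top" or "wrist"; returns (picture, depth): 400x640x3 uint8, red, green, blue; 400x640 float32, m along the optical axis (not along the pixel's ray), 0 where there is no reading.
- env.camera_params(name): a dict with "intrinsics" (3x3 intrinsics, pixels), "extrinsics" (4x4, takes a point from camera to world coordinates). Camera axes: x right, y up, looking along -z (the intrinsics and any distortion apply to the point x, -y, -z); pixel columns grow to the right and rows downward; lengths in m; the calibration is good to about 2 mm. A picture is of the moment at which its call begins: read the wrist's pose just before it. camera_params takes no time and is no camera call; for the wrist camera it gives the pose at the moment of the call.
- env.hand_in(): hands the job in, once; it reports no verdict.
Trained networks look in the newest picture that a camera, given by its name, has taken for a name from the list of things; names that differ only in an ending like _2 or _b are one class to them, and where a whole thing is asked for, a point or a joint stands for the part that bears it (a point fixed in the world has none). Each returns a list of dicts, best first, with "confidence" (0 to 1); they miss things now and then, are a little off and sometimes report something else, mostly with a low value. They report only what shows in the picture. A call takes as long as a camera call.
- env.search_frame(camera, thing): "box" ([left, top, right, bottom] in pixels, round what is visible of it).
- env.trace(camera, thing): "mask" (400x640 bool, what is visible of it) and "box" ([left, top, right, bottom] in pixels, round what is visible of it).
- env.spot_point(camera, thing): "pixel" ([column, row] in pixels: a listed point, or the origin of a listed thing).
The state is a dict: "time_s": time; "qpos": joint angles; "qvel": joint speeds; "joint_torque": joint torques, N m; "ee_pos": TCP position; "eef_rot": TCP orientation; "contact_force": force on the tool from outside, world axes, zero at the start; "ft_torque": the same for the moment, N m; "width": finger opening in m.
Only numpy, scipy, OpenCV 4.12 (cv2) and the standard library are available. Lean on these libraries where they do the work, as an engineer would, in place of code of your own. Each camera call takes 0.05 s, during which the arm holds its last target. There are 200 camera calls.

## Task

From the bike parts on the bench pick out the three smooth aluminium spacer rings and stack them flat over the pin of the round assembly stand, the widest at the bottom and the narrowest on top, pressing each ring down firmly once it is on, to feel that it lies flat, before you bring the next piece. Then close the stack by laying the round aluminium cap centrally on top, right way up, and leave the toothed sprocket and everything else where it lies.

Things in the scene. Friction and masses are not known exactly. Their poses are not given: they have to be found in the camera images.
- stand: Assembly stand, fixed: dark round steel foot 80 mm in diameter, 12 mm high, with an upright bright steel pin of 20 mm diameter in its centre, rising to 54 mm above the bench (top 8 mm taper to 6 mm wide). Origin: centre of the foot's underside, at bench height; z up. Rings go over the pin with 6 mm play all round; three stacked reach 57 mm above the bench, 3 mm above the pin.
- wide_ring: Smooth bare-aluminium headset spacer ring, the widest of three: outside diameter 62 mm, hole 32 mm, 18 mm high, lying flat. Origin: centre of its underside; z: its axis, up. Its place in the stack: underside 12 mm above the bench. A firm press is a push down of 5 N or more for a quarter second, while it is still held or with the fingers on its rim after letting go.
- middle_ring: Smooth bare-aluminium headset spacer ring, the middle one of three: outside diameter 52 mm, hole 32 mm, 15 mm high, lying flat. Origin: centre of its underside; z: its axis, up. Its place in the stack: underside 30 mm above the bench. A firm press is a push down of 5 N or more for a quarter second, while it is still held or with the fingers on its rim after letting go.
- narrow_ring: Smooth bare-aluminium headset spacer ring, the narrowest of three: outside diameter 44 mm, hole 32 mm, 12 mm high, lying flat. Origin: centre of its underside; z: its axis, up. Its place in the stack: underside 45 mm above the bench. A firm press is a push down of 5 N or more for a quarter second, while it is still held or with the fingers on its rim after letting go.
- cap: Top cap of bare aluminium: a closed round disc 40 mm in diameter and 12 mm high, its upper edge bevelled over the top 3 mm, a small dark bolt head flush in the middle of its top, no hole through. Lies flat, right way up. Origin: centre of its underside; z up. Its place: centrally on the narrow ring, underside 57 mm above the bench.
- sprocket: Bystander: flat dark steel sprocket with teeth, 67 mm across the teeth, 36 mm hole, only 4 mm high. Origin: centre of its underside. Stays where it lies.
- tyre_lever: Bystander: flat dark steel tyre lever about 135 mm long, up to 16 mm wide, 8 mm high, lying along its y axis (about across the robot's view) between the two rows of parts. Origin: under its middle. Stays where it lies.
- hex_key: Bystander: dark L-shaped hex key, long leg 90 mm along its y axis, short leg 16 mm towards its +x at the +y end, 8 mm thick, between the two rows of parts. Origin: under the middle of the long leg. Stays where it lies.
- mallet: Bystander: mallet 235 mm long and 40 mm high lying along its x axis, head with a black rubber tip at +x, at the right side (-y) of the bench. Origin: bench height, near the middle of the handle. Stays where it lies.
- bottle_cage: Bystander: aluminium bottle cage 140 mm long, 80 mm wide and 70 mm high lying on its back strap along its x axis, at the left side (+y) of the bench. Origin: under the middle of the strap. Stays where it lies.

How it is judged:
By the outcome, as a careful person would: the job done as asked, in the order asked, and still so for the second after the job is handed in, with the robot touching nothing.
It also fails if it takes over 102 s, if anything falls off the work surface, if the arm or the gripper's body presses on something with over 40 N, if the wrist force passes 120 N, or if a joint passes its speed limit or range.

## Working session

There is one attempt and no reset: what is moved stays moved. The work goes in short steps, Python scripts to look and compute and a tool call to move; the robot and the scene stay as the last step left them, time stands still between calls to the robot, and variables do not carry over. Pictures are saved under pics/ and viewed, about 12 in all and at most 16, crops included, and the job is handed in when it is done.

Besides the shell and the picture viewer there is one more tool, called after "Emit:" as name(argument=value, ...) on one line, values as JSON. play_rows: Moves the arm, as the interface text tells. Its arguments: {"type":"object","properties":{"hand":{"type":"array","items":{"type":"number"}},"linear":{"type":"array","items":{"type":"array","items":{"type":"number"}}},"spin":{"type":"array","items":{"type":"number"}},"grip_force":{"type":"number"}},"required":["hand","linear","spin"]}

```bash
mkdir -p pics; ls; cat > h.py <<'E'
from station import env
import numpy as np, cv2
def grab(c,fn=None):
    P=env.camera_params(c); im,d=env.grab_frame(c)
    if fn: cv2.imwrite('pics/'+fn,im[:,:,::-1])
    return im,d,P
def cloud(d,P):
    K=P['intrinsics'];T=np.array(P['extrinsics']);v,u=np.mgrid[:d.shape[0],:d.shape[1]]
    K=np.array(K)
    x=(u-K[0,2])/K[0,0]*d;y=(v-K[1,2])/K[1,1]*d
    p=np.stack([x,-y,-d],-1)@T[:3,:3].T+T[:3,3]
    p[d<=0]=np.nan
    return p
def pix2plane(uv,P,z):
    K=np.array(P['intrinsics']);T=np.array(P['extrinsics'])
    r=T[:3,:3]@np.array([(uv[0]-K[0,2])/K[0,0],-(uv[1]-K[1,2])/K[1,1],-1])
    return T[:3,3]+r*(z-T[2,3])/r[2]
E
python3 - <<'E'
from h import *
np.set_printoptions(precision=4,suppress=True)
s=env.observe();print(s['time_s'],s['ee_pos'],s['eef_rot'],s['width'],s['contact_force'],env.tcp_to_grasp)
for c in ['top','side']:
    im,d,P=grab(c,c+'0.png');p=cloud(d,P);print(c,P)
    for n in ['stand','wide_ring','middle_ring','narrow_ring','cap','sprocket']:
        for r in env.trace(c,n)[:3]:
            q=p[r['mask']];q=q[np.isfinite(q[:,0])]
            zt=np.percentile(q[:,2],90) if len(q) else 0;t=q[np.abs(q[:,2]-zt)<.004]
            print(n,round(r['confidence'],2),r['box'],'ztop',round(zt,4),t.min(0) if len(t) else 0,t.max(0) if len(t) else 0)
E
```

```text
pics
0.0 [ 0.1654 -0.6538  0.2303] [[ 0.9695  0.2452 -0.0006]
 [ 0.2452 -0.9695  0.0017]
 [-0.0001 -0.0018 -1.    ]] 0.08508174281319654 [-0.0798  0.5177 -0.1521] -0.0187
top {'intrinsics': array([[495.2189,   0.    , 301.679 ],
       [  0.    , 495.2189, 196.9323],
       [  0.    ,   0.    ,   1.    ]]), 'extrinsics': array([[-0.0302,  0.9776, -0.2081,  0.2887],
       [-0.9995, -0.0296,  0.006 ,  0.0192],
       [-0.0003,  0.2082,  0.9781,  1.2621],
       [ 0.    ,  0.    ,  0.    ,  1.    ]])}
wide_ring 0.7 [230.3, 158.9, 251.7, 182.0] ztop 0.0215 [0.6083 0.1405 0.0175] [0.6647 0.1982 0.0246]
middle_ring 0.77 [360.8, 153.4, 383.4, 174.7] ztop 0.0182 [ 0.6092 -0.1959  0.0143] [ 0.6584 -0.1454  0.0222]
middle_ring 0.56 [292.9, 229.3, 320.5, 258.3] ztop 0.0173 [ 0.3993 -0.039   0.0133] [0.4729 0.0369 0.021 ]
narrow_ring 0.49 [298.5, 154.2, 316.0, 173.4] ztop 0.0146 [ 0.6238 -0.021   0.0107] [0.6645 0.0186 0.0181]
cap 0.77 [385.3, 225.0, 399.3, 244.7] ztop 0.0154 [ 0.4329 -0.2403  0.0114] [ 0.4691 -0.2047  0.0186]
cap 0.3 [299.0, 157.5, 315.8, 171.3] ztop 0.016 [ 0.6254 -0.021   0.
[... 275 characters left out ...]
   , 322.7773],
       [  0.    , 433.5825, 196.3179],
       [  0.    ,   0.    ,   1.    ]]), 'extrinsics': array([[-0.8783,  0.3587, -0.316 ,  0.1352],
       [-0.478 , -0.6683,  0.5699,  0.7959],
       [-0.0068,  0.6517,  0.7585,  1.0606],
       [ 0.    ,  0.    ,  0.    ,  1.    ]])}
stand 0.56 [350.2, 200.5, 375.5, 223.6] ztop 0.0322 [0.4272 0.0046 0.0306] [0.4413 0.0125 0.0357]
wide_ring 0.57 [270.0, 218.6, 289.3, 237.1] ztop 0.0195 [0.6063 0.1418 0.0155] [0.6651 0.2047 0.023 ]
narrow_ring 0.45 [298.9, 183.1, 309.7, 195.7] ztop 0.0127 [ 0.622  -0.0199  0.0089] [0.6627 0.0252 0.0157]
cap 0.43 [379.9, 162.7, 394.3, 170.4] ztop 0.0133 [ 0.4303 -0.2375  0.0094] [ 0.4653 -0.2011  0.0159]
```

```bash
python3 - <<'E'
import cv2
a=cv2.imread('pics/top0.png')[120:300,160:440];cv2.imwrite('pics/t0c.png',cv2.resize(a,(784,504),interpolation=2))
a=cv2.imread('pics/side0.png')[120:300,200:480];cv2.imwrite('pics/s0c.png',cv2.resize(a,(784,504),interpolation=2))
E
```

```text
(no output)
```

View pics/t0c.png

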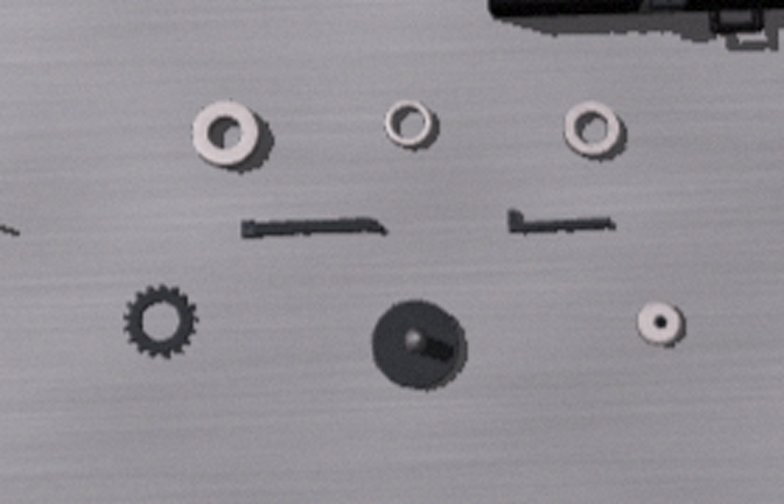

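View pics/s0c.png

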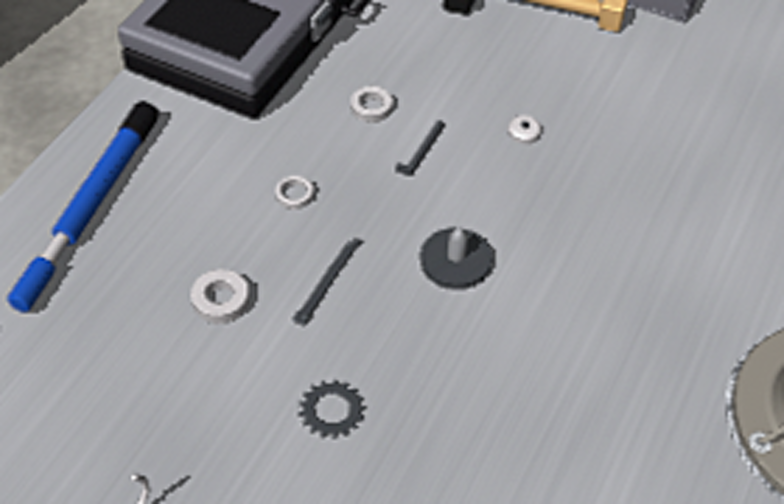

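Top view crop: wide ring (225,133), narrow (410,124), middle (592,130), cap (660,322), stand (418,345), sprocket (160,322), with the lever and key between the rows. The side view agrees. I'll move to a central viewpoint for the wrist camera.

Emit:
play_rows(hand=[0,0,0,0,0], linear=[[0,0,-4],[0,0,-6],[17,-30,-4],[17,-30,-4],[17,-30,-4]], spin=[0.124,0.124,0,0,0], grip_force=60)

```text
time_s: 1.2
ee_pos: [0.2171, -0.5634, 0.2534]
eef_rot: [[1.0, -0.001, 0.0], [-0.001, -1.0, -0.0], [0.0, 0.0, -1.0]]
contact_force: [1.3, -0.2, 0.4]
width: 0.0855
```

Emit:
play_rows(hand=[0,0,0,0,0], linear=[[17,-30,-4],[17,-30,-4],[17,-30,-4],[17,-30,-4],[17,-30,-4]], spin=[0,0,0,0,0])

```text
time_s: 1.7
ee_pos: [0.3022, -0.4132, 0.2737]
eef_rot: [[1.0, -0.0, 0.0], [-0.0, -1.0, -0.0], [0.0, 0.0, -1.0]]
contact_force: [0.3, -0.2, 0.0]
width: 0.0856
```

Emit:
play_rows(hand=[0,0,0,0,0], linear=[[17,-30,-4],[17,-30,-4],[17,-30,-4],[17,-30,-4],[17,-30,-4]], spin=[0,0,0,0,0])

```text
time_s: 2.2
ee_pos: [0.3872, -0.2632, 0.2938]
eef_rot: [[1.0, -0.0, 0.001], [-0.0, -1.0, -0.0], [0.001, 0.0, -1.0]]
contact_force: [0.3, -0.9, 0.2]
width: 0.0853
```

Emit:
play_rows(hand=[0,0,0,0,0], linear=[[17,-30,-4],[17,-30,-4],[17,-30,-4],[17,-30,-4],[17,-30,-4]], spin=[0,0,0,0,0])

```text
time_s: 2.7
ee_pos: [0.4722, -0.1132, 0.3138]
eef_rot: [[1.0, -0.0, 0.001], [-0.0, -1.0, -0.0], [0.001, 0.0, -1.0]]
contact_force: [-0.2, -0.8, -0.5]
width: 0.0853
```

```bash
cat >> h.py <<'E'
def topz(p,m,z):
    q=p[m];q=q[np.isfinite(q[:,0])];return q[np.abs(q[:,2]-z)<.004]
E
python3 - <<'E'
from h import *
np.set_printoptions(precision=4,suppress=True)
s=env.observe();print(s['time_s'],s['ee_pos'],s['eef_rot'],s['qpos'],s['contact_force'])
im,d,P=grab('wrist','w1.png');p=cloud(d,P);print(P)
for n in ['stand','wide_ring','middle_ring','narrow_ring','cap']:
    for r in env.trace('wrist',n)[:2]:
        q=p[r['mask']];q=q[np.isfinite(q[:,0])]
        print(n,round(r['confidence'],2),r['box'],np.percentile(q,[2,50,98],axis=0) if len(q) else 0)
E
```

```text
2.7 [ 0.4722 -0.1132  0.3138] [[ 1.     -0.0004  0.0006]
 [-0.0004 -1.     -0.0003]
 [ 0.0006  0.0003 -1.    ]] [ 0.4267  0.1076 -0.345   1.8694  0.0397  1.1706 -1.5031] [-0.2197 -0.8105 -0.5077]
{'intrinsics': array([[275.4899,   0.    , 319.7039],
       [  0.    , 275.4899, 199.9144],
       [  0.    ,   0.    ,   1.    ]]), 'extrinsics': array([[ 0.001 ,  0.9514,  0.3078,  0.5518],
       [-1.    ,  0.0009,  0.0005, -0.1133],
       [ 0.0002, -0.3078,  0.9514,  0.4571],
       [ 0.    ,  0.    ,  0.    ,  1.    ]])}
wide_ring 0.61 [96.7, 25.4, 149.4, 71.9] [[0.6087 0.1403 0.0005]
 [0.6378 0.1683 0.018 ]
 [0.6646 0.1986 0.0201]]
middle_ring 0.78 [338.6, 29.2, 377.9, 69.8] [[ 0.6091 -0.1938  0.0066]
 [ 0.6348 -0.1706  0.0153]
 [ 0.6563 -0.1467  0.0173]]
narrow_ring 0.73 [147.5, 109.3, 232.8, 120.7] [[0.5422 0.0295 0.0001]
 [0.5483 0.0953 0.0064]
 [0.5556 0.1545 0.0084]]
cap 0.87 [372.6, 162.4, 398.2, 187.7] [[ 0.4328 -0.2395  0.0043]
 [ 0.4513 -0.2208  0.0122]
 [ 0.4689 -0.2034  0.0142]]
```

View pics/w1.png

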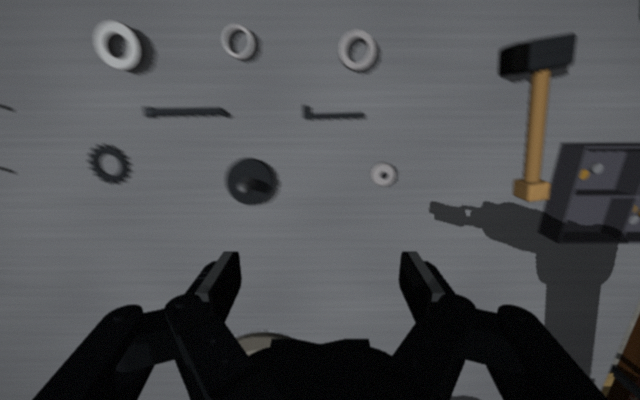

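Wrist view: wide ring (118,46), narrow (238,42), middle (357,50), cap (384,175), stand (250,181). The "narrow_ring" trace was really the tyre lever. Next step is fitting circles on the depth.

```bash
cat >> h.py <<'E'
def circ(p,c,R,z,rin=0,tol=.004):
    "centre of the flat top (outer radius R, hole radius rin) near c at height z: mean-shifted, then fit of known R"
    from scipy.optimize import least_squares
    q=p.reshape(-1,3);q=q[np.isfinite(q[:,0])]
    q=q[(np.abs(q[:,2]-z)<tol)&(np.hypot(q[:,0]-c[0],q[:,1]-c[1])<R+.012)]
    if len(q)<15: return None
    h=cv2.convexHull(q[:,:2].astype(np.float32))[:,0]
    f=least_squares(lambda x:np.hypot(h[:,0]-x[0],h[:,1]-x[1])-x[2],[*h.mean(0),R],loss='soft_l1',f_scale=.001).x
    return np.r_[f,q[:,2].mean(),len(q)]
E
python3 - <<'E'
from h import *
np.set_printoptions(precision=4,suppress=True)
for c in ['wrist','top','side']:
    im,d,P=grab(c);p=cloud(d,P)
    for n,xy,R,z in [('wide',(.637,.170),.031,.018),('mid',(.634,-.171),.026,.015),('narrow',(.644,0),.022,.012),('cap',(.451,-.222),.018,.012),('stand',(.437,0),.04,.012),('pin',(.437,0),.01,.045)]:
        print(c,n,circ(p,xy,R,z,tol=.006 if n!='pin' else .011))
E
```

```text
wrist wide [   0.6379    0.17      0.0308    0.018  1385.    ]
wrist mid [  0.6331  -0.1705   0.0255   0.0151 734.    ]
wrist narrow [  0.6444  -0.0002   0.0215   0.0118 442.    ]
wrist cap [  0.4499  -0.222    0.0196   0.012  444.    ]
wrist stand [   0.4377   -0.0001    0.0395    0.0123 1573.    ]
wrist pin [  0.4373  -0.       0.0098   0.048  155.    ]
top wide [  0.6387   0.1697   0.0306   0.0179 325.    ]
top mid None
top narrow [  0.6491  -0.001    0.0245   0.0114 114.    ]
top cap None
top stand [  0.4436  -0.001    0.0443   0.0123 709.    ]
top pin [ 0.4375 -0.0004  0.0093  0.0491 52.    ]
side wide [  0.637    0.172    0.0308   0.0167 214.    ]
side mid [ 0.6324 -0.1689  0.0255  0.0134 91.    ]
side narrow [ 0.6426  0.0028  0.022   0.0103 70.    ]
side cap [ 0.4485 -0.2204  0.0192  0.0108 79.    ]
side stand [  0.4351   0.003    0.0398   0.0114 364.    ]
side pin [ 0.4337  0.0043  0.0102  0.0457 42.    ]
```

Emit:
play_rows(hand=[0,0,0,0,0], linear=[[16.6,-28.3,20],[16.6,-28.3,20],[16.6,-28.3,20],[16.6,-28.3,20],[16.6,-28.3,20]], spin=[0,0,0,0,0])

```text
time_s: 3.65
ee_pos: [0.5553, 0.027, 0.2125]
eef_rot: [[1.0, -0.002, 0.0], [-0.002, -1.0, -0.0], [0.0, 0.0, -1.0]]
contact_force: [0.8, 0.6, -0.3]
width: 0.0854
```

Emit:
play_rows(hand=[0,0,0,0,0], linear=[[16.6,-28.3,20],[16.6,-28.3,20],[16.6,-28.3,20],[16.6,-28.3,20],[16.6,-28.3,20]], spin=[0,0,0,0,0])

```text
time_s: 4.15
ee_pos: [0.6386, 0.1684, 0.1122]
eef_rot: [[1.0, -0.002, -0.0], [-0.002, -1.0, -0.001], [-0.0, 0.001, -1.0]]
contact_force: [0.7, -0.1, -0.4]
width: 0.085
```

Emit:
play_rows(hand=[0,0,0,0,0], linear=[[0,0,25],[0,0,20],[0,0,12],[0,0,0],[0,0,0]], spin=[0,0,0,0,0])

```text
time_s: 4.65
ee_pos: [0.6382, 0.168, 0.0569]
eef_rot: [[1.0, -0.001, 0.001], [-0.001, -1.0, 0.0], [0.001, -0.0, -1.0]]
contact_force: [0.3, 0.3, -0.7]
width: 0.0855
```

```bash
python3 - <<'E'
from h import *
np.set_printoptions(precision=4,suppress=True)
s=env.observe();print(s['time_s'],s['ee_pos'],s['contact_force'])
im,d,P=grab('wrist','w2.png');p=cloud(d,P)
print(circ(p,(.638,.170),.031,.018))
im,d,P=grab('side','s2.png')
E
```

```text
4.65 [0.6382 0.168  0.0569] [ 0.2967  0.2679 -0.7106]
[   0.6384    0.1702    0.0306    0.0183 4019.    ]
```

View pics/w2.png

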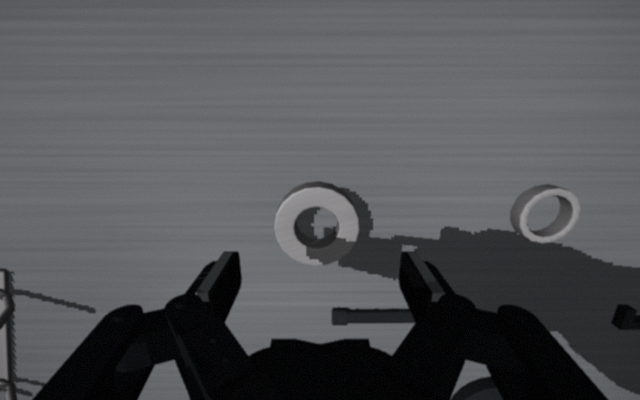

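The view shows the wide ring (317,223) ahead of the open fingers, clear of everything else. Descend and close.

Emit:
play_rows(hand=[0,0,0,0,0], linear=[[0,-2,20],[0,0,18],[0,0,12],[0,0,5],[0,0,0]], spin=[0,0,0,0,0])

```text
time_s: 5.25
ee_pos: [0.6372, 0.1703, 0.0004]
eef_rot: [[1.0, -0.0, -0.001], [-0.0, -1.0, -0.0], [-0.001, 0.0, -1.0]]
contact_force: [-0.3, -0.4, 0.5]
width: 0.0853
```

Emit:
play_rows(hand=[60,100,140,140,140], linear=[[0,0,0],[0,0,0],[0,0,0],[0,0,0],[0,0,0]], spin=[0,0,0,0,0])

```text
time_s: 5.75
ee_pos: [0.6387, 0.1709, 0.0027]
eef_rot: [[1.0, -0.0, 0.002], [-0.0, -1.0, 0.001], [0.002, -0.001, -1.0]]
contact_force: [-1.6, -0.2, 5.9]
width: 0.0586
```

```bash
python3 - <<'E'
from h import *
np.set_printoptions(precision=4,suppress=True)
s=env.observe();print(s['time_s'],s['ee_pos'],s['contact_force'],s['width'])
im,d,P=grab('wrist','w3.png');p=cloud(d,P)
print(circ(p,(.638,.170),.031,.018))
im,d,P=grab('side','s3.png')
E
```

```text
5.75 [0.6387 0.1709 0.0027] [-1.6342 -0.1729  5.9094] 0.05858433988868737
[   0.6386    0.1707    0.031     0.0184 7523.    ]
```

View pics/w3.png

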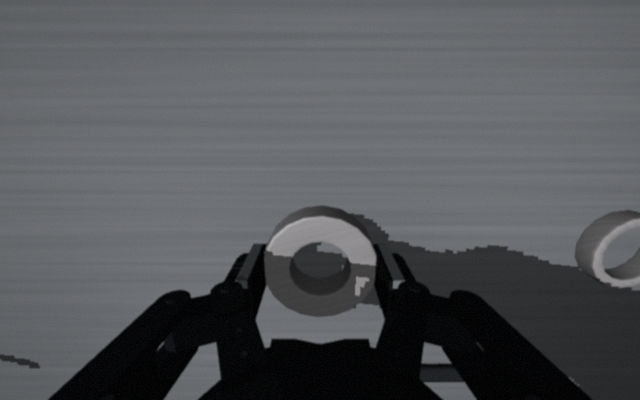

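Width 58.6 and +5.9 N upward: the tips may be at bench level. I'll regrip 5 mm higher so the tips clear the ring's underside.

Emit:
play_rows(hand=[40,40,40,40,40], linear=[[0,0,0],[0,0,-2],[0,0,-3],[0,0,0],[0,0,0]], spin=[0,0,0,0,0])

```text
time_s: 6.35
ee_pos: [0.6378, 0.1705, 0.0064]
eef_rot: [[1.0, -0.0, 0.0], [-0.0, -1.0, 0.0], [0.0, -0.0, -1.0]]
contact_force: [-0.1, -0.4, -0.3]
width: 0.0724
```

Emit:
play_rows(hand=[60,100,140,140,140], linear=[[0,0,0],[0,0,0],[0,0,0],[0,0,0],[0,0,0]], spin=[0,0,0,0,0])

```text
time_s: 6.85
ee_pos: [0.638, 0.1706, 0.0069]
eef_rot: [[1.0, -0.0, 0.001], [-0.0, -1.0, 0.0], [0.001, -0.0, -1.0]]
contact_force: [-1.4, -0.7, 5.3]
width: 0.058
```

Emit:
play_rows(hand=[140,140,140,140,140], linear=[[0,0,-5],[0,0,-15],[0,0,-30],[0,0,-25],[0,0,0]], spin=[0,0,0,0,0])

```text
time_s: 7.35
ee_pos: [0.6405, 0.1717, 0.0862]
eef_rot: [[1.0, -0.0, 0.007], [-0.0, -1.0, 0.002], [0.007, -0.002, -1.0]]
contact_force: [-0.5, -0.4, -0.8]
width: 0.0585
```

```bash
python3 - <<'E'
from h import *
np.set_printoptions(precision=4,suppress=True)
s=env.observe();print(s['time_s'],s['ee_pos'],s['contact_force'],s['width'])
im,d,P=grab('wrist','w4.png');p=cloud(d,P)
q=circ(p,s['ee_pos'][:2],.031,s['ee_pos'][2]+.012,tol=.008);print(q,q[:4]-np.r_[s['ee_pos'][:2],0,s['ee_pos'][2]])
for n in ('wrist','side'):
    for r in env.trace(n,'wide_ring') if n=='wrist' else []:
        q=p[r['mask']];print(r['confidence'],np.nanpercentile(q,[5,50,95],axis=0))
im,d,P=grab('side','s4.png')
E
```

```text
7.35 [0.6405 0.1717 0.0862] [-0.536  -0.3543 -0.7715] 0.05847464358092027
[   0.6415    0.1717    0.0313    0.0977 7717.    ] [ 0.001  -0.      0.0313  0.0115]
0.76 [[0.6167 0.1466 0.0847]
 [0.6438 0.1713 0.0976]
 [0.6702 0.1962 0.0987]]
```

View pics/w4.png

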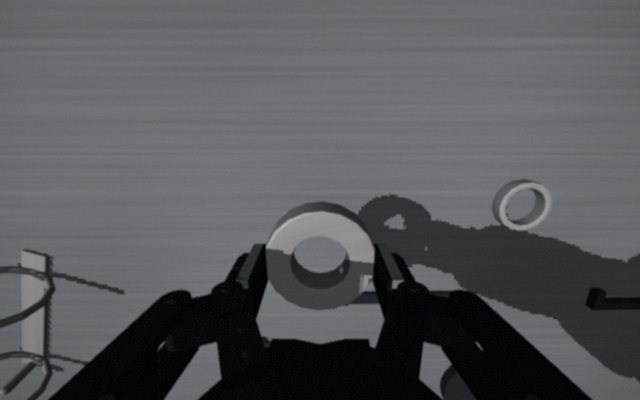

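The ring is held level, with its centre 1 mm ahead of the TCP and its underside 6.5 mm below it. Next: carry it over the pin and check.

Emit:
play_rows(hand=[140,140,140,140,140], linear=[[-12,10,-3],[-22,19,0],[-22,19,0],[-22,19,0],[-22,19,0]], spin=[0,0,0,0,0])

```text
time_s: 8.0
ee_pos: [0.5357, 0.0835, 0.083]
eef_rot: [[1.0, -0.0, -0.003], [-0.0, -1.0, -0.001], [-0.003, 0.001, -1.0]]
contact_force: [0.2, -0.6, -1.6]
width: 0.0585
```

Emit:
play_rows(hand=[140,140,140,140,140], linear=[[-22,19,0],[-22,19,0],[-22,19,0],[-22,19,0],[-14,9,0]], spin=[0,0,0,0,0])

```text
time_s: 8.5
ee_pos: [0.4325, -0.0025, 0.0831]
eef_rot: [[1.0, -0.002, -0.004], [-0.002, -1.0, -0.001], [-0.004, 0.001, -1.0]]
contact_force: [0.7, -0.0, -0.9]
width: 0.0583
```

Emit:
play_rows(hand=[140,140,140,140,140], linear=[[0,0,0],[0,0,0],[0,0,0],[0,0,0],[0,0,0]], spin=[0,0,0,0,0])

```text
time_s: 9.0
ee_pos: [0.4362, 0.0001, 0.0842]
eef_rot: [[1.0, 0.001, 0.0], [0.001, -1.0, 0.0], [0.0, -0.0, -1.0]]
contact_force: [-1.0, 0.2, -1.1]
width: 0.0584
```

```bash
cat > chk.py <<'E'
from h import *
import sys
np.set_printoptions(precision=4,suppress=True)
R=float(sys.argv[1]);dz=float(sys.argv[2])
ee=[]
s=env.observe();ee.append(s['ee_pos']);print(s['time_s'],s['contact_force'],s['width'])
im,d,P=grab('wrist',sys.argv[3]);p=cloud(d,P);s=env.observe();ee.append(s['ee_pos']);e=np.mean(ee,0);print(np.array(ee))
q=circ(p,e[:2],R,e[2]+dz,tol=.005);print('piece',q,'rel',q[:4]-np.r_[e[:2],0,e[2]])
print('pin',circ(p,(.4375,0),.01,.045,tol=.011))
m=(np.abs(p[...,2]-e[2]-dz)<.005)&(np.hypot(p[...,0]-q[0],p[...,1]-q[1])<R)
a=p[m];print('slope',np.linalg.lstsq(np.c_[a[:,:2],np.ones(len(a))],a[:,2],rcond=None)[0][:2])
E
python3 chk.py .031 .0115 w5.png
```

```text
9.0 [-0.9788  0.2262 -1.0741] 0.05838928412987214
[[ 0.4362  0.0001  0.0842]
 [ 0.4361 -0.      0.0842]]
piece [   0.4373   -0.0002    0.031     0.0957 7200.    ] rel [ 0.0012 -0.0003  0.031   0.0115]
pin [ 0.4297  0.0003  0.0044  0.0493 42.    ]
slope [-0.0032 -0.0007]
```

Emit:
play_rows(hand=[140,140,140,140,140], linear=[[0,0,12],[0,0,18],[0,0,18],[0,0,10],[0,0,3]], spin=[0,0,0,0,0])

```text
time_s: 9.55
ee_pos: [0.4348, -0.0004, 0.0219]
eef_rot: [[1.0, 0.0, -0.002], [0.0, -1.0, 0.0], [-0.002, -0.0, -1.0]]
contact_force: [-0.0, -0.2, -0.6]
width: 0.0587
```

Emit:
play_rows(hand=[140,140,140,140,140], linear=[[0,0,1.5],[0,0,1.5],[0,0,1.5],[0,0,1],[0,0,0]], spin=[0,0,0,0,0])

```text
time_s: 10.05
ee_pos: [0.4362, -0.0004, 0.0188]
eef_rot: [[1.0, -0.0, 0.001], [-0.0, -1.0, -0.0], [0.001, 0.0, -1.0]]
contact_force: [-2.8, -0.0, 11.4]
width: 0.0582
```

Emit:
play_rows(hand=[140,140,140,140,140], linear=[[0,0,1],[0,0,0],[0,0,0],[0,0,0],[0,0,0]], spin=[0,0,0,0,0])

```text
time_s: 10.55
ee_pos: [0.4363, -0.0004, 0.0187]
eef_rot: [[1.0, -0.0, 0.002], [-0.0, -1.0, -0.001], [0.002, 0.001, -1.0]]
contact_force: [-6.6, -0.7, 26.7]
width: 0.0585
```

Emit:
play_rows(hand=[140,140,60,0,0], linear=[[0,0,-1],[0,0,-1],[0,0,0],[0,0,0],[0,0,0]], spin=[0,0,0,0,0])

```text
time_s: 11.05
ee_pos: [0.4357, -0.0005, 0.0187]
eef_rot: [[1.0, -0.0, -0.0], [-0.0, -1.0, 0.0], [-0.0, -0.0, -1.0]]
contact_force: [-0.3, -0.1, 1.1]
width: 0.0854
```

Emit:
play_rows(hand=[0,0,0,0,0], linear=[[0,0,-8],[0,0,-20],[0,0,-30],[0,0,-30],[0,0,0]], spin=[0,0,0,0,0])

```text
time_s: 11.55
ee_pos: [0.4382, -0.0002, 0.1104]
eef_rot: [[1.0, -0.0, 0.007], [-0.0, -1.0, -0.0], [0.007, 0.0, -1.0]]
contact_force: [0.7, 0.2, 0.1]
width: 0.085
```

```bash
python3 - <<'E'
from h import *
np.set_printoptions(precision=4,suppress=True)
s=env.observe();print(s['time_s'],s['ee_pos'],s['contact_force'],s['width'])
im,d,P=grab('wrist','w6.png');p=cloud(d,P)
q=circ(p,(.4375,0),.031,.030);print(q)
for n,xy,R,z in [('mid',(.633,-.1705),.026,.015),('narrow',(.644,0),.022,.012),('cap',(.45,-.222),.018,.012)]: print(n,circ(p,xy,R,z))
im,d,P=grab('side','s6.png');p=cloud(d,P);print('side',circ(p,(.4365,.003),.031,.030))
E
```

```text
11.55 [ 0.4382 -0.0002  0.1104] [0.6533 0.1613 0.0646] 0.0850433180224866
[   0.4373   -0.0006    0.0306    0.0304 2825.    ]
mid None
narrow None
cap [   0.45     -0.2212    0.0196    0.0121 1441.    ]
side [  0.4352   0.0026   0.0306   0.0295 176.    ]
```

View pics/w6.png

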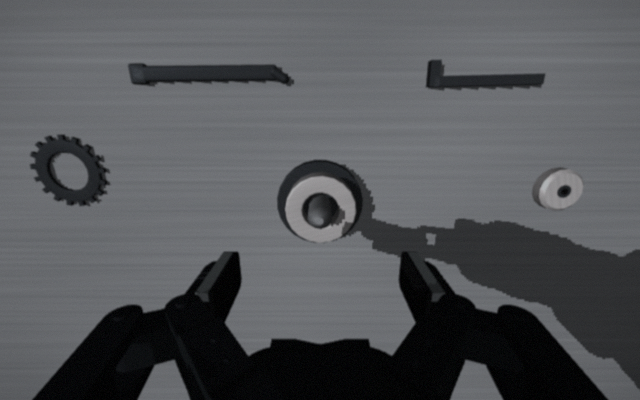

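Wide ring flat on the stand (320,208), top at 30.4 mm, pressed at 27 N. Going for the middle ring.

Emit:
play_rows(hand=[0,0,0,0,0], linear=[[12,10,0],[21,18,0],[21,18,0],[22,19,0],[22,19,5]], spin=[0,0,0,0,0])

```text
time_s: 12.15
ee_pos: [0.5348, -0.0862, 0.1008]
eef_rot: [[1.0, -0.0, -0.001], [-0.0, -1.0, -0.0], [-0.001, 0.0, -1.0]]
contact_force: [0.5, 0.4, -0.3]
width: 0.0858
```

Emit:
play_rows(hand=[0,0,0,0,0], linear=[[22,19,10],[22,19,10],[22,19,10],[21,18,10],[12,11,5]], spin=[0,0,0,0,0])

```text
time_s: 12.65
ee_pos: [0.633, -0.1733, 0.0538]
eef_rot: [[1.0, -0.002, -0.003], [-0.002, -1.0, -0.0], [-0.003, 0.0, -1.0]]
contact_force: [0.5, -0.4, 1.1]
width: 0.0852
```

Emit:
play_rows(hand=[0,0,0,0,0], linear=[[0,0,0],[0,0,0],[0,0,0],[0,0,0],[0,0,0]], spin=[0,0,0,0,0])

```text
time_s: 13.15
ee_pos: [0.6325, -0.17, 0.0572]
eef_rot: [[1.0, 0.001, 0.0], [0.001, -1.0, -0.0], [0.0, 0.0, -1.0]]
contact_force: [-0.1, 0.2, -0.2]
width: 0.0855
```

```bash
python3 - <<'E'
from h import *
np.set_printoptions(precision=4,suppress=True)
s=env.observe();print(s['time_s'],s['ee_pos'],s['contact_force'],s['width'])
im,d,P=grab('wrist','w7.png');p=cloud(d,P)
print(circ(p,(.633,-.1705),.026,.015))
E
```

```text
13.15 [ 0.6325 -0.17    0.0572] [-0.0613  0.2418 -0.1601] 0.0855409498248412
[   0.6333   -0.1711    0.0256    0.0152 2361.    ]
```

Emit:
play_rows(hand=[0,0,0,0,0], linear=[[1,1,15],[0,0,18],[0,0,13],[0,0,5],[0,0,0]], spin=[0,0,0,0,0])

```text
time_s: 13.7
ee_pos: [0.6326, -0.1712, 0.004]
eef_rot: [[1.0, -0.0, -0.003], [-0.0, -1.0, 0.001], [-0.003, -0.001, -1.0]]
contact_force: [0.1, 0.1, 0.7]
width: 0.085
```

Emit:
play_rows(hand=[60,110,160,160,160], linear=[[0,0,0],[0,0,0],[0,0,0],[0,0,0],[0,0,0]], spin=[0,0,0,0,0])

```text
time_s: 14.2
ee_pos: [0.6346, -0.1717, 0.0072]
eef_rot: [[1.0, -0.0, 0.002], [-0.0, -1.0, -0.001], [0.002, 0.001, -1.0]]
contact_force: [0.0, 0.2, 4.7]
width: 0.0478
```

Emit:
play_rows(hand=[160,160,160,160,160], linear=[[0,0,0],[0,0,-10],[0,0,-30],[0,0,-35],[0,0,-15]], spin=[0,0,0,0,0])

```text
time_s: 14.7
ee_pos: [0.6355, -0.1717, 0.0997]
eef_rot: [[1.0, -0.0, 0.005], [-0.0, -1.0, -0.001], [0.005, 0.001, -1.0]]
contact_force: [-0.2, -0.7, -0.2]
width: 0.0485
```

```bash
python3 chk.py .026 .0085 w8.png
```

```text
14.7 [-0.1914 -0.6561 -0.1642] 0.04845214337656002
[[ 0.6355 -0.1717  0.0997]
 [ 0.6364 -0.172   0.1011]]
piece [   0.6347   -0.1718    0.026     0.108  4184.    ] rel [-0.0013  0.0001  0.026   0.0075]
pin None
slope [-0.     -0.0002]
```

Emit:
play_rows(hand=[160,160,160,160,160], linear=[[-11,-10,0],[-21,-18,0],[-22,-19,0],[-22,-19,0],[-22,-20,0]], spin=[0,0,0,0,0])

```text
time_s: 15.25
ee_pos: [0.534, -0.085, 0.0949]
eef_rot: [[1.0, -0.001, -0.001], [-0.001, -1.0, 0.0], [-0.001, -0.0, -1.0]]
contact_force: [-0.3, 0.4, -0.5]
width: 0.0481
```

Emit:
play_rows(hand=[160,160,160,160,160], linear=[[-22,-20,0],[-22,-19,0],[-22,-19,0],[-21,-18,0],[-11.5,-9.5,0]], spin=[0,0,0,0,0])

```text
time_s: 15.75
ee_pos: [0.4348, 0.0012, 0.0952]
eef_rot: [[1.0, 0.002, -0.002], [0.002, -1.0, -0.0], [-0.002, 0.0, -1.0]]
contact_force: [-0.1, 0.1, -1.0]
width: 0.0478
```

Emit:
play_rows(hand=[160,160,160,160,160], linear=[[0,0,0],[0,0,0],[0,0,0],[0,0,0],[0,0,0]], spin=[0,0,0,0,0])

```text
time_s: 16.25
ee_pos: [0.4377, -0.0004, 0.0957]
eef_rot: [[1.0, -0.001, 0.0], [-0.001, -1.0, 0.0], [0.0, -0.0, -1.0]]
contact_force: [0.5, 0.0, -1.3]
width: 0.0482
```

```bash
python3 chk.py .026 .008 w9.png
```

```text
16.25 [ 0.4571  0.0034 -1.2555] 0.04823914491258058
[[ 0.4377 -0.0004  0.0957]
 [ 0.4376 -0.0003  0.0957]]
piece [   0.437    -0.0008    0.0261    0.1038 4265.    ] rel [-0.0007 -0.0005  0.0261  0.0081]
pin [  0.4378   0.0001   0.0094   0.0408 121.    ]
slope [-0.0029 -0.    ]
```

Emit:
play_rows(hand=[160,160,160,160,160], linear=[[0.5,-0.5,10],[0,0,16],[0,0,16],[0,0,9],[0,0,3]], spin=[0,0,0,0,0])

```text
time_s: 16.8
ee_pos: [0.437, 0.0006, 0.0406]
eef_rot: [[1.0, 0.0, -0.002], [0.0, -1.0, 0.0], [-0.002, -0.0, -1.0]]
contact_force: [0.1, -0.7, -0.4]
width: 0.048
```

Emit:
play_rows(hand=[160,160,160,160,160], linear=[[0,0,1.5],[0,0,1.5],[0,0,1.5],[0,0,1],[0,0,0]], spin=[0,0,0,0,0])

```text
time_s: 17.3
ee_pos: [0.4381, 0.0005, 0.0371]
eef_rot: [[1.0, -0.0, 0.001], [-0.0, -1.0, -0.0], [0.001, 0.0, -1.0]]
contact_force: [-2.6, -1.0, 9.9]
width: 0.0482
```

Emit:
play_rows(hand=[160,160,160,160,160], linear=[[0,0,1],[0,0,0],[0,0,0],[0,0,0],[0,0,0]], spin=[0,0,0,0,0])

```text
time_s: 17.8
ee_pos: [0.4382, 0.0006, 0.037]
eef_rot: [[1.0, -0.0, 0.001], [-0.0, -1.0, -0.001], [0.001, 0.001, -1.0]]
contact_force: [-5.7, 0.2, 22.9]
width: 0.0481
```

Emit:
play_rows(hand=[160,160,60,0,0], linear=[[0,0,-1],[0,0,-1],[0,0,0],[0,0,0],[0,0,0]], spin=[0,0,0,0,0])

```text
time_s: 18.3
ee_pos: [0.4377, 0.0005, 0.0372]
eef_rot: [[1.0, -0.0, -0.0], [-0.0, -1.0, 0.0], [-0.0, -0.0, -1.0]]
contact_force: [-0.1, -1.0, 0.6]
width: 0.0851
```

Emit:
play_rows(hand=[0,0,0,0,0], linear=[[0,0,-8],[0,0,-20],[0,0,-30],[0,0,-20],[0,0,0]], spin=[0,0,0,0,0])

```text
time_s: 18.8
ee_pos: [0.4396, 0.0007, 0.118]
eef_rot: [[1.0, -0.0, 0.005], [-0.0, -1.0, -0.0], [0.005, 0.0, -1.0]]
contact_force: [0.8, -0.5, 0.2]
width: 0.0855
```

```bash
python3 - <<'E'
from h import *
np.set_printoptions(precision=4,suppress=True)
s=env.observe();print(s['time_s'],s['ee_pos'],s['contact_force'],s['width'])
im,d,P=grab('wrist','w10.png');p=cloud(d,P)
print(circ(p,(.4375,0),.026,.045),'wide',circ(p,(.4375,0),.031,.030))
print('cap',circ(p,(.45,-.222),.018,.012))
E
```

```text
18.8 [0.4396 0.0007 0.118 ] [ 0.8326 -0.4926  0.179 ] 0.08546846533551786
[   0.4372    0.0004    0.0255    0.0454 1988.    ] wide [  0.4374  -0.0007   0.0305   0.0302 914.    ]
cap [   0.4499   -0.2216    0.0199    0.0121 1369.    ]
```

View pics/w10.png

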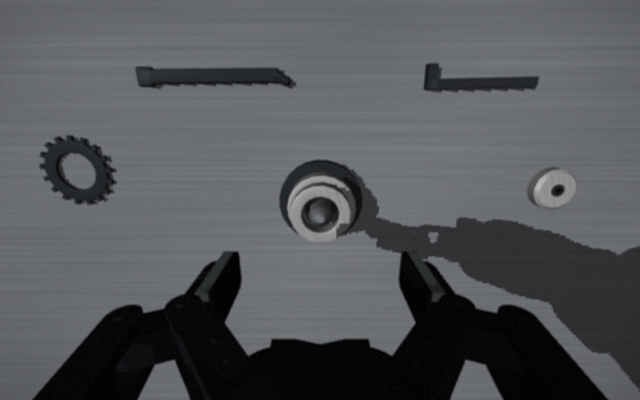

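Middle ring flat at (320,213), top at 45.4 mm. Now the narrow ring.

Emit:
play_rows(hand=[0,0,0,0,0], linear=[[12,0.5,0],[22,0,0],[24,0,0],[24,0,0],[24,0,8]], spin=[0,0,0,0,0])

```text
time_s: 19.35
ee_pos: [0.5455, -0.0, 0.1066]
eef_rot: [[1.0, -0.0, -0.0], [-0.0, -1.0, -0.0], [-0.0, 0.0, -1.0]]
contact_force: [-0.5, -0.0, 0.2]
width: 0.0853
```

Emit:
play_rows(hand=[0,0,0,0,0], linear=[[24,0,10],[24,0,12],[24,0,12],[18,0,12],[10,0,6]], spin=[0,0,0,0,0])

```text
time_s: 19.85
ee_pos: [0.6443, -0.0, 0.0524]
eef_rot: [[1.0, -0.0, -0.003], [-0.0, -1.0, -0.0], [-0.003, 0.0, -1.0]]
contact_force: [0.1, 0.3, -0.9]
width: 0.0855
```

Emit:
play_rows(hand=[0,0,0,0,0], linear=[[0,0,0],[0,0,0],[0,0,0],[0,0,0],[0,0,0]], spin=[0,0,0,0,0])

```text
time_s: 20.35
ee_pos: [0.6436, -0.0001, 0.056]
eef_rot: [[1.0, -0.0, 0.001], [-0.0, -1.0, -0.0], [0.001, 0.0, -1.0]]
contact_force: [0.4, -0.4, 0.5]
width: 0.0853
```

```bash
python3 - <<'E'
from h import *
np.set_printoptions(precision=4,suppress=True)
s=env.observe();print(s['time_s'],s['ee_pos'],s['contact_force'],s['width'])
im,d,P=grab('wrist','w11.png');p=cloud(d,P)
print(circ(p,(.644,0),.022,.012))
E
```

```text
20.35 [ 0.6436 -0.0001  0.056 ] [ 0.42   -0.354   0.4957] 0.0852859851669315
[   0.6448   -0.0002    0.0216    0.012  1323.    ]
```

Emit:
play_rows(hand=[0,0,0,0,0], linear=[[1,0,15],[0,0,18],[0,0,13],[0,0,5],[0,0,0]], spin=[0,0,0,0,0])

```text
time_s: 20.9
ee_pos: [0.6436, 0.0, 0.0026]
eef_rot: [[1.0, -0.0, -0.003], [-0.0, -1.0, -0.0], [-0.003, 0.0, -1.0]]
contact_force: [-0.2, -0.4, -0.9]
width: 0.0854
```

Emit:
play_rows(hand=[60,120,180,180,180], linear=[[0,0,0],[0,0,0],[0,0,0],[0,0,0],[0,0,0]], spin=[0,0,0,0,0])

```text
time_s: 21.4
ee_pos: [0.6454, 0.0, 0.0057]
eef_rot: [[1.0, -0.0, 0.002], [-0.0, -1.0, -0.0], [0.002, 0.0, -1.0]]
contact_force: [-1.4, -0.5, 5.6]
width: 0.0405
```

Emit:
play_rows(hand=[180,180,180,180,180], linear=[[0,0,0],[0,0,-10],[0,0,-30],[0,0,-35],[0,0,-15]], spin=[0,0,0,0,0])

```text
time_s: 21.9
ee_pos: [0.6467, 0.0003, 0.0983]
eef_rot: [[1.0, -0.0, 0.005], [-0.0, -1.0, 0.0], [0.005, -0.0, -1.0]]
contact_force: [0.3, 0.8, -1.1]
width: 0.0399
```

```bash
python3 chk.py .022 .006 w12.png
```

```text
21.9 [ 0.3306  0.7634 -1.1476] 0.03994939277722606
[[0.6467 0.0003 0.0983]
 [0.6474 0.0003 0.0996]]
piece [   0.6464    0.0003    0.0222    0.1046 2493.    ] rel [-0.0006 -0.      0.0222  0.0057]
pin None
slope [ 0.0019 -0.0002]
```

Move back by 207.5 mm (commanded x ≈ 0.645).

Emit:
play_rows(hand=[180,180,180,180,180], linear=[[-11,0,0],[-22,0,0],[-24,0,0],[-24,0,0],[-24,0,0]], spin=[0,0,0,0,0])

```text
time_s: 22.45
ee_pos: [0.5364, -0.0003, 0.0925]
eef_rot: [[1.0, -0.0, -0.004], [-0.0, -1.0, -0.0], [-0.004, 0.0, -1.0]]
contact_force: [-0.6, 0.8, 0.2]
width: 0.04
```

Emit:
play_rows(hand=[180,180,180,180,180], linear=[[-24,0,0],[-24,0,0],[-24,0,0],[-20,0,0],[-10.5,0,0]], spin=[0,0,0,0,0])

```text
time_s: 22.95
ee_pos: [0.4332, -0.0005, 0.0928]
eef_rot: [[1.0, -0.0, -0.005], [-0.0, -1.0, -0.001], [-0.005, 0.001, -1.0]]
contact_force: [0.7, 0.0, -0.1]
width: 0.04
```

Emit:
play_rows(hand=[180,180,180,180,180], linear=[[0,0,0],[0,0,0],[0,0,0],[0,0,0],[0,0,0]], spin=[0,0,0,0,0])

```text
time_s: 23.45
ee_pos: [0.4377, 0.0001, 0.0942]
eef_rot: [[1.0, -0.0, 0.0], [-0.0, -1.0, 0.0], [0.0, -0.0, -1.0]]
contact_force: [-0.9, -0.3, 0.3]
width: 0.04
```

```bash
python3 chk.py .022 .006 w13.png
```

```text
23.45 [-0.9128 -0.2575  0.2753] 0.039956150452924444
[[0.4377 0.0001 0.0942]
 [0.4376 0.0001 0.0943]]
piece [   0.4373    0.0006    0.0222    0.1005 2538.    ] rel [-0.0004  0.0005  0.0222  0.0062]
pin [   0.4375    0.        0.0218    0.0447 1370.    ]
slope [-0.0005 -0.0006]
```

Emit:
play_rows(hand=[180,180,180,180,180], linear=[[0,0.5,8],[0,0,12],[0,0,11],[0,0,6],[0,0,2]], spin=[0,0,0,0,0])

```text
time_s: 24.0
ee_pos: [0.4364, -0.0004, 0.0541]
eef_rot: [[1.0, 0.0, -0.002], [0.0, -1.0, 0.0], [-0.002, -0.0, -1.0]]
contact_force: [-0.5, -0.3, -0.5]
width: 0.0401
```

Emit:
play_rows(hand=[180,180,180,180,180], linear=[[0,0,1.5],[0,0,1.5],[0,0,1.5],[0,0,1],[0,0,0]], spin=[0,0,0,0,0])

```text
time_s: 24.5
ee_pos: [0.4375, -0.0004, 0.0506]
eef_rot: [[1.0, -0.0, 0.001], [-0.0, -1.0, -0.001], [0.001, 0.001, -1.0]]
contact_force: [-2.5, -0.6, 8.6]
width: 0.0399
```

Emit:
play_rows(hand=[180,180,180,180,180], linear=[[0,0,1],[0,0,0],[0,0,0],[0,0,0],[0,0,0]], spin=[0,0,0,0,0])

```text
time_s: 25.0
ee_pos: [0.4375, -0.0005, 0.0504]
eef_rot: [[1.0, -0.0, 0.001], [-0.0, -1.0, -0.001], [0.001, 0.001, -1.0]]
contact_force: [-5.7, 0.0, 23.3]
width: 0.0401
```

Emit:
play_rows(hand=[180,180,80,0,0], linear=[[0,0,-1],[0,0,-1],[0,0,0],[0,0,0],[0,0,0]], spin=[0,0,0,0,0])

```text
time_s: 25.5
ee_pos: [0.4372, -0.0005, 0.0507]
eef_rot: [[1.0, -0.0, -0.0], [-0.0, -1.0, 0.0], [-0.0, -0.0, -1.0]]
contact_force: [-0.0, -0.1, -0.7]
width: 0.0813
```

Emit:
play_rows(hand=[0,0,0,0,0], linear=[[0,0,-8],[0,0,-20],[0,0,-30],[0,0,-10],[0,0,0]], spin=[0,0,0,0,0])

```text
time_s: 26.0
ee_pos: [0.4384, -0.0005, 0.1203]
eef_rot: [[1.0, -0.001, 0.004], [-0.001, -1.0, -0.0], [0.004, 0.0, -1.0]]
contact_force: [0.6, 0.6, -0.1]
width: 0.0852
```

```bash
python3 - <<'E'
from h import *
np.set_printoptions(precision=4,suppress=True)
s=env.observe();print(s['time_s'],s['ee_pos'],s['contact_force'],s['width'])
im,d,P=grab('wrist','w14.png');p=cloud(d,P)
print(circ(p,(.4375,0),.022,.057),'mid',circ(p,(.4375,0),.026,.045),'wide',circ(p,(.4375,0),.031,.030))
print('cap',circ(p,(.45,-.222),.018,.012))
E
```

```text
26.0 [ 0.4384 -0.0005  0.1203] [ 0.5964  0.6446 -0.0964] 0.0851789350735512
[   0.437    -0.0006    0.0216    0.0568 1189.    ] mid [  0.4377   0.0006   0.0252   0.0454 957.    ] wide [  0.4378  -0.0007   0.0303   0.0303 843.    ]
cap [   0.4499   -0.2215    0.0199    0.0121 1359.    ]
```

View pics/w14.png

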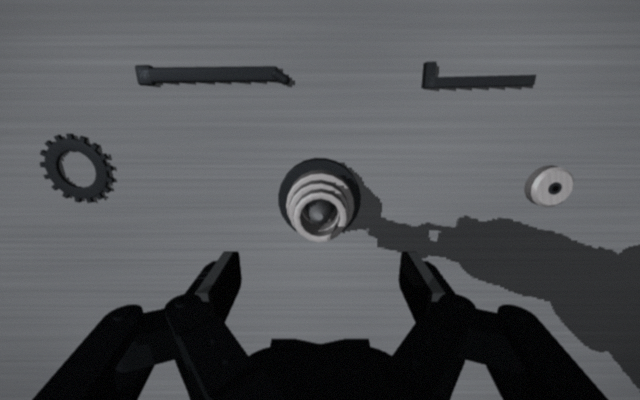

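Three rings stacked, top at 56.8 mm (318,215). Now the cap at (549,186).

Emit:
play_rows(hand=[0,0,0,0,0], linear=[[1,12,0],[1,24,0],[1,26,0],[1,26,0],[2,26,6]], spin=[0,0,0,0,0])

```text
time_s: 26.55
ee_pos: [0.4425, -0.1164, 0.112]
eef_rot: [[1.0, -0.001, -0.001], [-0.001, -1.0, -0.0], [-0.001, 0.0, -1.0]]
contact_force: [0.0, -1.0, -0.2]
width: 0.0854
```

Emit:
play_rows(hand=[0,0,0,0,0], linear=[[2,26,12],[2,26,14],[2,26,14],[1,19,12],[0,10,4]], spin=[0,0,0,0,0])

```text
time_s: 27.05
ee_pos: [0.448, -0.2236, 0.0544]
eef_rot: [[1.0, -0.003, -0.004], [-0.003, -1.0, 0.001], [-0.004, -0.001, -1.0]]
contact_force: [-0.2, 0.4, 0.4]
width: 0.0853
```

Emit:
play_rows(hand=[0,0,0,0,0], linear=[[0,0,0],[0,0,0],[0,0,0],[0,0,0],[0,0,0]], spin=[0,0,0,0,0])

```text
time_s: 27.55
ee_pos: [0.4505, -0.2209, 0.0573]
eef_rot: [[1.0, 0.001, 0.001], [0.001, -1.0, -0.0], [0.001, 0.0, -1.0]]
contact_force: [0.2, -0.8, -0.3]
width: 0.0854
```

```bash
python3 - <<'E'
from h import *
np.set_printoptions(precision=4,suppress=True)
s=env.observe();print(s['time_s'],s['ee_pos'],s['contact_force'],s['width'])
im,d,P=grab('wrist','w15.png');p=cloud(d,P)
print(circ(p,(.45,-.222),.018,.012),circ(p,(.45,-.222),.018,.012,tol=.0015))
E
```

```text
27.55 [ 0.4505 -0.2209  0.0573] [ 0.2101 -0.835  -0.2602] 0.08535693121185074
[   0.4495   -0.2226    0.0198    0.0122 2042.    ] [   0.4498   -0.2224    0.0191    0.0123 1681.    ]
```

Emit:
play_rows(hand=[0,0,0,0,0], linear=[[-0.5,1.5,15],[0,0,19],[0,0,14],[0,0,5.5],[0,0,0]], spin=[0,0,0,0,0])

```text
time_s: 28.1
ee_pos: [0.4492, -0.2226, 0.0027]
eef_rot: [[1.0, 0.0, -0.001], [0.0, -1.0, 0.001], [-0.001, -0.001, -1.0]]
contact_force: [-0.1, 0.9, 0.7]
width: 0.0854
```

Emit:
play_rows(hand=[60,130,190,190,190], linear=[[0,0,0],[0,0,0],[0,0,0],[0,0,0],[0,0,0]], spin=[0,0,0,0,0])

```text
time_s: 28.6
ee_pos: [0.4501, -0.2232, 0.0044]
eef_rot: [[1.0, -0.0, 0.001], [-0.0, -1.0, -0.001], [0.001, 0.001, -1.0]]
contact_force: [-2.2, 0.5, 10.4]
width: 0.0359
```

Emit:
play_rows(hand=[190,190,190,190,190], linear=[[0,0,0],[0,0,-10],[0,0,-30],[0,0,-35],[0,0,-15]], spin=[0,0,0,0,0])

```text
time_s: 29.1
ee_pos: [0.4511, -0.2235, 0.0966]
eef_rot: [[1.0, -0.0, 0.004], [-0.0, -1.0, -0.002], [0.004, 0.002, -1.0]]
contact_force: [0.9, 0.7, 0.0]
width: 0.0359
```

```bash
python3 chk.py .020 .007 w16.png
```

```text
29.1 [0.9022 0.6678 0.0261] 0.0358870332079819
[[ 0.4511 -0.2235  0.0966]
 [ 0.4519 -0.2238  0.0979]]
piece [   0.451    -0.2235    0.0207    0.1044 3722.    ] rel [-0.0005  0.0002  0.0207  0.0072]
pin [   0.4384   -0.0015    0.0205    0.0498 1793.    ]
slope [-0.0386 -0.0012]
```

View pics/w16.png

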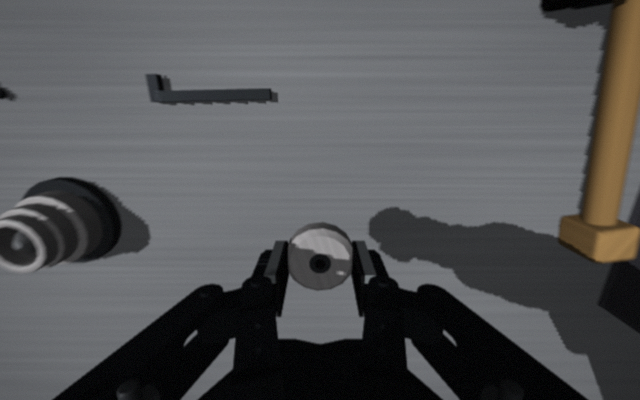

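Cap held upright (320,262), bolt head up. Carry it over the stack.

Emit:
play_rows(hand=[190,190,190,190,190], linear=[[-0.5,-12,0],[-1,-22,0],[-1,-26,0],[-1,-26,0],[-2,-26,0]], spin=[0,0,0,0,0])

```text
time_s: 29.65
ee_pos: [0.4429, -0.1089, 0.0922]
eef_rot: [[1.0, 0.0, -0.002], [0.0, -1.0, 0.001], [-0.002, -0.001, -1.0]]
contact_force: [0.1, 0.2, -0.4]
width: 0.0359
```

Emit:
play_rows(hand=[190,190,190,190,190], linear=[[-2,-26,0],[-2,-26,0],[-1,-26,0],[-1,-21,0],[-1,-11.5,0]], spin=[0,0,0,0,0])

```text
time_s: 30.15
ee_pos: [0.4359, 0.002, 0.0925]
eef_rot: [[1.0, 0.003, -0.002], [0.003, -1.0, 0.001], [-0.002, -0.001, -1.0]]
contact_force: [-0.5, -0.2, -0.6]
width: 0.036
```

Emit:
play_rows(hand=[190,190,190,190,190], linear=[[0,0,0],[0,0,0],[0,0,0],[0,0,0],[0,0,0]], spin=[0,0,0,0,0])

```text
time_s: 30.65
ee_pos: [0.4372, -0.0012, 0.0932]
eef_rot: [[1.0, -0.002, -0.0], [-0.002, -1.0, -0.0], [-0.0, 0.0, -1.0]]
contact_force: [0.1, -0.2, 0.2]
width: 0.0358
```

```bash
python3 chk.py .018 .008 w17.png; python3 - <<'E'
from h import *
np.set_printoptions(precision=4,suppress=True)
e=env.observe()['ee_pos'];im,d,P=grab('wrist');p=cloud(d,P)
q=p[(np.hypot(p[...,0]-e[0],p[...,1]-e[1])<.014)&(np.abs(p[...,2]-e[2]-.008)<.004)]
print('top',e,len(q),np.median(q,0),circ(p,e[:2],.018,np.median(q[:,2]),tol=.0015),np.linalg.lstsq(np.c_[q[:,:2],np.ones(len(q))],q[:,2],rcond=None)[0][:2])
E
```

```text
30.65 [ 0.0715 -0.1874  0.1932] 0.0357917803188733
[[ 0.4372 -0.0012  0.0932]
 [ 0.4372 -0.0011  0.0933]]
piece [   0.4376   -0.0011    0.021     0.1012 3698.    ] rel [0.0003 0.     0.021  0.0079]
pin [  0.4386   0.0001   0.0211   0.048  722.    ]
slope [-0.0238  0.    ]
top [ 0.4372 -0.0011  0.0933] 1752 [ 0.4378 -0.0009  0.1015] [   0.4412   -0.0013    0.0231    0.1014 2956.    ] [-0.0048 -0.0033]
```

Emit:
play_rows(hand=[190,190,190,190,190], linear=[[0,-0.7,7],[0,0,9],[0,0,7],[0,0,4],[0,0,1]], spin=[0,0,0,0,0])

```text
time_s: 31.25
ee_pos: [0.4367, 0.0003, 0.0645]
eef_rot: [[1.0, 0.0, -0.002], [0.0, -1.0, 0.0], [-0.002, -0.0, -1.0]]
contact_force: [0.9, 0.1, 0.0]
width: 0.0362
```

Emit:
play_rows(hand=[190,190,190,190,190], linear=[[0,0,1.5],[0,0,1.5],[0,0,1.5],[0,0,0.5],[0,0,0]], spin=[0,0,0,0,0])

```text
time_s: 31.75
ee_pos: [0.4375, 0.0003, 0.0613]
eef_rot: [[1.0, -0.0, 0.001], [-0.0, -1.0, -0.001], [0.001, 0.001, -1.0]]
contact_force: [-3.9, -0.9, 14.4]
width: 0.036
```

Emit:
play_rows(hand=[190,190,90,0,0], linear=[[0,0,-0.8],[0,0,0],[0,0,0],[0,0,0],[0,0,0]], spin=[0,0,0,0,0])

```text
time_s: 32.25
ee_pos: [0.4371, 0.0002, 0.061]
eef_rot: [[1.0, -0.0, -0.0], [-0.0, -1.0, 0.0], [-0.0, -0.0, -1.0]]
contact_force: [0.1, -0.2, 0.1]
width: 0.0777
```

Emit:
play_rows(hand=[0,0,0,0,0], linear=[[0,0,-5],[0,0,-20],[0,0,-30],[0,0,-20],[0,0,0]], spin=[0,0,0,0,0])

```text
time_s: 32.75
ee_pos: [0.4391, 0.0004, 0.1387]
eef_rot: [[1.0, -0.0, 0.005], [-0.0, -1.0, -0.0], [0.005, 0.0, -1.0]]
contact_force: [1.4, 0.5, -0.7]
width: 0.0854
```

Emit:
play_rows(hand=[0,0,0,0,0], linear=[[0,0,-20],[0,0,-20],[0,0,0],[0,0,0],[0,0,0]], spin=[0,0,0,0,0])

```text
time_s: 33.25
ee_pos: [0.4364, 0.0001, 0.175]
eef_rot: [[1.0, -0.0, -0.002], [-0.0, -1.0, -0.0], [-0.002, 0.0, -1.0]]
contact_force: [0.5, -0.5, 0.2]
width: 0.0853
```

```bash
python3 - <<'E'
from h import *
np.set_printoptions(precision=4,suppress=True)
s=env.observe();print(s['time_s'],s['ee_pos'],s['contact_force'],s['width'])
im,d,P=grab('wrist','w18.png');p=cloud(d,P)
for n,R,z in [('cap',.0185,.069),('narrow',.022,.057),('mid',.026,.045),('wide',.031,.03)]: print(n,circ(p,(.4375,0),R,z,tol=.002))
print('sprocket',circ(p,(.463,.233),.0335,.004,tol=.003))
im,d,P=grab('side','s18.png')
a=cv2.imread('pics/w18.png');b=cv2.resize(cv2.imread('pics/s18.png')[150:270,270:430],(533,400));cv2.imwrite('pics/f.png',cv2.resize(np.hstack([a,b]),(800,273)))
E
```

```text
33.25 [0.4364 0.0001 0.175 ] [ 0.4691 -0.4648  0.1669] 0.08525130584300443
cap [   0.4372    0.0004    0.0192    0.0693 1166.    ]
narrow [  0.4369  -0.0003   0.0217   0.0572 169.    ]
mid [  0.4373   0.0006   0.0254   0.0453 353.    ]
wide [  0.4372  -0.0004   0.0305   0.0303 492.    ]
sprocket [   0.4629    0.2331    0.0451    0.0033 2549.    ]
```

View pics/f.png

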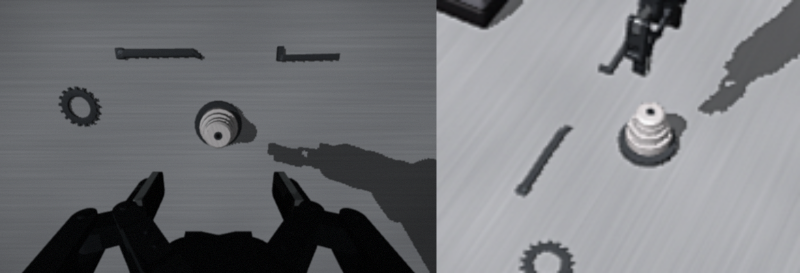

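The stack is complete and the cap is central with its bolt head up; the bystanders are where they were. Handing in.

```bash
python3 -c "
from station import env
print(env.hand_in())"
```

```text
the job is handed in; nothing more can be done
None
```

The three spacer rings are stacked over the pin, widest at the bottom and narrowest on top. The cap lies centrally on them, right way up. I handed the job in at about 33 s of the 102 s allowed.

- **Presses:** I pressed each ring down while still held, before fetching the next piece. The readings after half a second of pressing were about 27 N for the wide ring, 23 N for the middle and 23 N for the narrow. The cap was seated with about 14 N.
- **Heights:** The tops measured 30.3, 45.3, 57.2 and 69.3 mm above the bench. They should be 30, 45, 57 and 69 mm.
- **Centring:** All four centres lie within about 1 mm of each other and of the stand's centre.
- **Bystanders:** In the last pictures the sprocket, tyre lever and hex key lie where they were. The mallet and bottle cage were not in those last views; the arm never went near them.

Three readings did not agree:

- **Regrip of the wide ring:** I let go of it once and gripped it again 5 mm higher, because an upward force made me suspect the fingertips were touching the bench. It came from the closing fingers pushing the ring down.
- **Finger opening:** It read about 4 mm less than the true diameters throughout.
- **Network errors:** The networks mistook the tyre lever for the narrow ring once, and the stand for a middle ring once. I used my own circle fits on the depth images instead.

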